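# Set the lathe's tool rest to centre height and hold it for locking

## Task

Set the tool rest of the little wood lathe to centre height. First hang the slotted wooden height gauge over the bar of the rest, sitting fully down on it, with the middle of the bar left free; then take the bar and draw the rest straight up, its post staying partway in the bore and never forced against it, until the flat top of the hanging gauge is level with the point of the drive centre on the headstock. Finish holding the rest there, still and upright, by the bar and not by the gauge, so that a workmate can turn the locking lever; leave the other things on the bench where they are.

Things in the scene. Friction and masses are not known exactly. Their poses are not given: they have to be found in the camera images.
- gauge_centre (a point): centre of the height gauge: loose beech saddle like an upside-down U, standing on its legs in front of the headstock. 36 mm across (x), 28 mm along its slot (y), 40 mm high; slot 20 mm wide, 28 mm deep, open below and at both ends; legs 8 mm, crown 12 mm thick. Site 20 mm above the feet, 8 mm below the slot's ceiling, z up. 0.05 to 0.08 kg. Grasp across the 36 mm, outside the legs.
- gauge_top (a point): centre of the flat top of the height gauge, 20 mm above gauge_centre, same axes. Hanging on the bar, it is 12 mm above the bar's top.
- tool_rest: loose steel T: bar on an upright round post (25 mm diameter) standing in the banjo's bore, in which it can turn. Origin on the post's axis at the shoulder, which sits on the boss at the start; z up, y along the bar, x across. Post to z = -80 mm. Bar 200 mm long, 12 mm thick, from z = 17 to 47 mm, flat top; collar and web below its middle. 0.4 to 0.8 kg, balanced about the post.
- rest_bar (a point): centre of the tool rest's bar, above the post, 15 mm below the bar's flat top and 32 mm above the origin of tool_rest; same axes
- bore_mouth (a point): centre of the upper rim of the banjo's boss (fixed, dark steel, 47 mm diameter, rim 88 mm above the worktop, 58 mm deep, open below). Round bore 26.2 mm wide, about 1 mm wider than the post. z up. The banjo's slotted arm runs along its +x onto the bed; a small locking lever sits at its -y side, below the rim.
- lathe_bed: fixed bed of the lathe, 570 mm long, 128 mm wide, top 65 mm above the worktop. Origin in its middle at worktop height; x away from the operator, y towards the headstock. Spindle axis along y above the origin. Headstock from y = 150 to 290 mm, x = -69 to 121 mm, up to 250 mm high; tailstock's point at y = -121 mm, its casting from -180 mm on, up to 260 mm high.
- drive_point (a point): the very point of the drive centre (four prongs round a steel point) on the headstock's spindle, 85 mm from the bed's origin along +y. Its height above the worktop differs from run to run, 182 to 198 mm.
- key: bystander: black chuck key with T bar, 70 x 70 x 12 mm, lying on the worktop in front of the banjo; origin under its middle
- sander: bystander: brown rubber sanding block, 52 x 68 x 24 mm, lying in front of the tailstock; origin under its middle
- top: bystander: small turned wooden part, 36 mm diameter, 52 mm high, standing at the front left; origin under its middle
There are look-alikes about, which are no part of the job. What is shaped like the part that bears gauge_centre but pink is not meant.

How it is judged:
On the way:
1. the gauge hangs on the bar, sitting fully down and let go, while the rest is still down in the banjo (z of gauge_top in the frame of tool_rest between 0.0555 and 0.0635 m and x of gauge_top in the frame of tool_rest between -0.012 and 0.012 m and y of gauge_top in the frame of tool_rest between -0.095 and 0.095 m and (y of gauge_top in the frame of tool_rest above 0.03 m or y of gauge_top in the frame of tool_rest below -0.03 m) and angle between gauge_top's own z axis and vertical below 0.15 rad and contact force between gauge and tool_rest above 0.1 N and contact force between the fingers and gauge below 0.2 N and z of tool_rest in the frame of bore_mouth below 0.006 m), for 0.3 s.
At the end, for the whole second after the job is handed in: Gauge seated on the bar (4 mm), over 30 mm from its middle, upright, untouched by the fingers, its top level with the drive point within 4 mm; rest held still by the fingers (over 3 N), upright within 0.05 rad, post in the bore, raised 20 to 62 mm, pressing on the banjo with under 20 N (z of gauge_top in the frame of drive_point between -0.004 and 0.004 m and z of gauge_top in the frame of tool_rest between 0.0555 and 0.0635 m and x of gauge_top in the frame of tool_rest between -0.012 and 0.012 m and y of gauge_top in the frame of tool_rest between -0.095 and 0.095 m and (y of gauge_top in the frame of tool_rest above 0.03 m or y of gauge_top in the frame of tool_rest below -0.03 m) and angle between gauge_top's own z axis and vertical below 0.15 rad and contact force between gauge and tool_rest above 0.1 N and contact force between the fingers and gauge below 0.2 N and z of tool_rest in the frame of bore_mouth between 0.02 and 0.062 m and horizontal distance between tool_rest and bore_mouth below 0.004 m and angle between tool_rest's own z axis and vertical below 0.05 rad and contact force between the fingers and tool_rest above 3 N and contact force between tool_rest and banjo below 20 N and linear speed of tool_rest below 0.01 m/s); the arm keeps its last pose, push and grip.
It fails at once if the rest is pulled right out of the bore (z of tool_rest in the frame of bore_mouth above 0.075 m).
It fails at once if the rest is forced against the banjo (more than 80 N) (contact force between tool_rest and banjo above 80 N).
It fails at once if a bystander is moved more than 30 mm (distance of any of sander, key, top from where it was at the start of the episode above 0.03 m).
It also fails if it takes over 64 s, if anything falls off the work surface, if the arm or the gripper's body presses on something with over 40 N, if the wrist force passes 120 N, or if a joint passes its speed limit or range.

## Robot

A 6-joint arm with a two-finger parallel gripper is mounted at the origin on a cart in front of the work surface, level with it; the furniture and walls round the work are solid. World frame = base frame: x ahead of the robot, y to its left, z up, the work surface at z = 0. Lengths are in m, angles in rad, forces in N, time in s.
With the tool pointing down it reaches from about 0.35 to 0.975 m from the base axis. Payload 4.9 kg.
Tool frame: the origin (TCP) lies where the fingers leave the gripper's body, on its centre line; the fingertips stand 73 mm ahead of it and the grasp point (between the pads) lies 54 mm ahead of it; z points along the fingers, y is the direction in which the jaws open and shut (so a half turn about z gives the same grasp; the last joint's range is limited). The gripper opens to 85 mm and grips with 20 to 120 N. Pads are 22 mm wide; open, the fingers measure 114 mm over their backs; the gripper's body (76 mm by 85 mm) begins 54 mm behind the grasp point. The pads swing forward as they close: fully open they stand 13 mm farther back than shut.
Start: joints at [-1.346, 0.053, 1.613, -0, 1.476, -0.119], TCP at [0.211, -0.588, 0.304] pointing down, gripper open.
Joint ranges: [-3.01, 3.01], [-1.01, 2.22], [0.06, 2.58], [-1.02, 4.17], [0.09, 2.62], [-3.14, 3.14]. Speed limits (rad/s): [2.57, 2.57, 3.14, 3.14, 3.14, 3.14].

## Interface

Orientations are given as a rotation vector (axis times angle).
In Python, from station import monitor, vision, workorder gives the robot as it stands.
- The arm moves only by the tool arm_command, never from a script. Its argument "rows" is text: rows parted by semicolons, each of 6 numbers parted by spaces: the shift along the world's x, y, z in mm, then the turn, a rotation vector about the world's x, y, z in degrees. In form: tx ty tz wx wy wz; .... A call has 1 to 12 rows; each row is the pose to reach, as a shift and turn from the pose measured when the call began; what a row does not reach only later rows make up. A row lasts 1/8 s, in which the tool goes at most 62.5 mm and 10.7 degrees, less where a joint would pass 70% of its speed; a pose out of reach is approached as far as the arm can. A call with a gripper value outside its range is refused whole. "jaw" is the opening, from 0 (shut) to 1 (fully open), set as the call begins (left out, the last holds). The fingers move at their own pace and stop on an object; "squeeze" is the grip in N (left out, the last holds). Time passes only in rows, so rows that repeat a pose let the fingers close. It gives the time, the measured TCP pose, the force and the opening at its end, in the units of the state.
- monitor.get_obs(): the state, without advancing time (a new reading comes with each control period).
- vision.get_image(name): name is "scene" or "top"; returns a dict with "frame" (480x640x3 uint8, red, green, blue), "vfov" (degrees; the focal length in pixels is half the picture's height over the tangent of half this angle, whatever the lens; pixels are square), "cx", "cy" (the principal point, pixels), "R" (3x3) and "t" (3): a world point X has camera coordinates R X + t. Camera axes: x right, y down, z forward; pixel columns grow to the right and rows downward; lengths in m; the calibration is good to about 2 mm. A picture is of the moment at which its call begins. There is no depth.
- workorder.finish_job(): hands the job in, once; it reports no verdict.
The state is a dict: "t": time; "q": joint angles; "dq": joint speeds; "effort": joint torques, N m; "tool_pos": TCP position; "tool_rot": TCP orientation; "contact_force": force on the tool from outside, world axes, zero at the start; "wrist_torque": the same for the moment, N m; "opening": finger opening in m.
Only numpy, scipy, OpenCV 4.12 (cv2) and the standard library are available. Lean on these libraries where they do the work, as an engineer would, in place of code of your own. Each camera call takes 0.05 s, during which the arm holds its last target. There are 200 camera calls.

## Working session

There is one attempt and no reset: what is moved stays moved. The work goes in short steps, Python scripts to look and compute and a tool call to move; the robot and the scene stay as the last step left them, time stands still between calls to the robot, and variables do not carry over. Pictures are saved under pics/ and viewed, about 8 in all and at most 12, crops included, and the job is handed in when it is done.

Besides the shell and the picture viewer there is one more tool, called after ">>>" in YAML: its name, and indented under it one key for each argument. arm_command: Moves the arm, as the interface text tells. Its arguments: {"type":"object","properties":{"rows":{"type":"string"},"jaw":{"type":"number"},"squeeze":{"type":"number"}},"required":["rows"]}

```bash
mkdir -p pics; cat > h.py <<'E'
import numpy as np, cv2
from station import monitor, vision, workorder
def get(n):
    d=vision.get_image(n); d['f']=240/np.tan(np.radians(d['vfov'])/2); d['R']=np.array(d['R']); d['t']=np.array(d['t']); return d
def ray(d,u,v):
    c=-d['R'].T@d['t']; r=d['R'].T@np.array([(u-d['cx'])/d['f'],(v-d['cy'])/d['f'],1]); return c,r/np.linalg.norm(r)
def onz(d,u,v,z):
    c,r=ray(d,u,v); return c+r*(z-c[2])/r[2]
def proj(d,X):
    p=d['R']@np.array(X)+d['t']; return d['f']*p[:2]/p[2]+[d['cx'],d['cy']]
def tri(d1,p1,d2,p2):
    c1,r1=ray(d1,*p1);c2,r2=ray(d2,*p2)
    s=np.linalg.lstsq(np.c_[r1,-r2],c2-c1,rcond=None)[0]
    a=c1+s[0]*r1;b=c2+s[1]*r2; return (a+b)/2,np.linalg.norm(a-b)
def save(n,im): cv2.imwrite('pics/'+n+'.png',cv2.cvtColor(im,cv2.COLOR_RGB2BGR))
E
python3 - <<'E'
from h import *
for n in('scene','top'):
    d=get(n); save(n+'0',d['frame']); np.savez(n+'0.npz',**d); print(n,d['f'],d['cx'],d['cy'],-d['R'].T@d['t'],d['R'].round(2).tolist())
o=monitor.get_obs(); print(o)
E
```

```text
scene 548.372696471818 322.47702358640475 230.98091711915777 [-0.1994228   0.30071455  0.58982622] [[-0.57, -0.82, -0.01], [-0.41, 0.29, -0.87], [0.72, -0.49, -0.5]]
top 607.760179184877 321.76335597363766 252.57338581821017 [ 0.24070344 -0.10954051  1.12842676] [[-0.13, -0.99, -0.0], [-0.97, 0.13, -0.2], [0.2, -0.02, -0.98]]
{'t': 0.1, 'q': array([-1.34597605e+00,  5.33016090e-02,  1.61412054e+00, -1.19843855e-05,
        1.47601514e+00, -1.18979343e-01]), 'dq': array([-0.00074266, -0.00026389, -0.00401491,  0.00139466,  0.00016736,
        0.00182315]), 'effort': array([ 8.85502177e-04, -3.94896555e+01, -3.71366966e+01, -1.31462184e-04,
        3.83619539e-03,  8.80274285e-06]), 'tool_pos': array([ 0.21058278, -0.58801   ,  0.30280076]), 'tool_rot': array([-3.09347593e+00, -5.37070250e-01,  1.71879442e-04]), 'contact_force': array([-0.17191951, -0.03184029,  0.07118038]), 'wrist_torque': array([-0.05366242, -0.00514181, -0.03005019]), 'opening': 0.08548904591839732}
```

View pics/scene0.png

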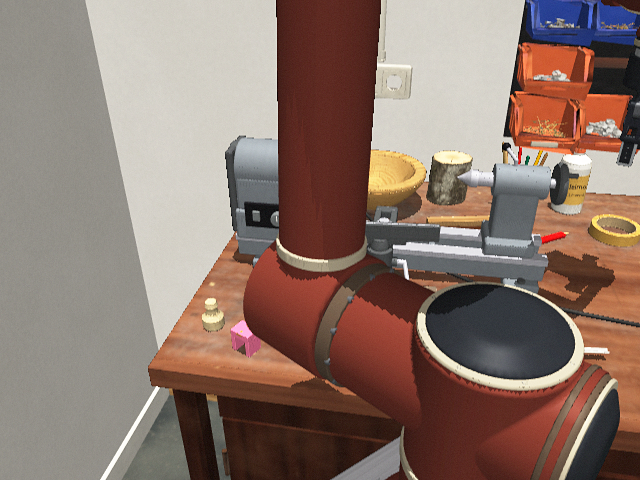

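View pics/top0.png

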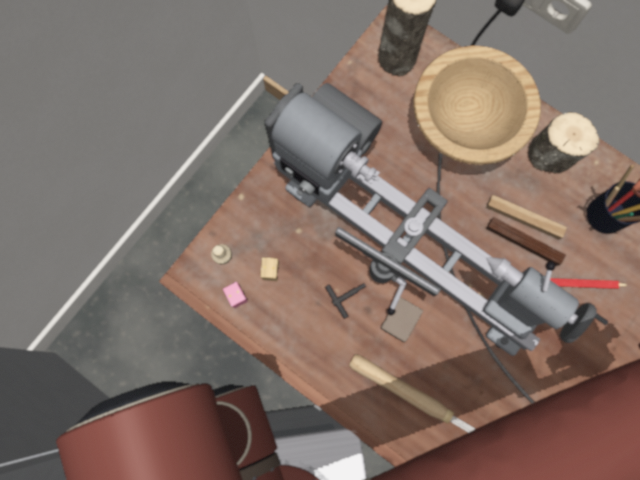

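The scene view is blocked by the arm. In the top view, the beech gauge is at about (269,268) and the pink decoy at (234,294). The bar runs from (338,232) to (437,291), the drive centre's tip is near (377,175), and the key is at (343,298).

```bash
python3 - <<'E'
from h import *
d=dict(np.load('top0.npz'))
im=d['frame']; hsv=cv2.cvtColor(im,cv2.COLOR_RGB2HSV)
print(hsv[268,269],hsv[294,234],hsv[262,375],hsv[285,400])
m=cv2.inRange(hsv,(15,70,150),(32,255,255)); 
for c in cv2.findContours(m,0,2)[0]:
    if cv2.contourArea(c)>60:
        r=cv2.minAreaRect(c); print(r, onz(d,*r[0],.04).round(4))
        if r[0][0]<300 and r[0][0]>255:
            b=cv2.boxPoints(r); print([onz(d,*p,.04).round(4).tolist() for p in b])
for p,z in (((338,232),.135),((437,291),.135),((377,175),.19),((343,298),.012),((220,255),.05),((402,320),.024),((498,264),.19),((391,310),.06)): print(p,onz(d,*p,z).round(4))
crop=im[140:340,200:460]; save('crop0',cv2.resize(crop,None,fx=3,fy=3,interpolation=2))
E
```

```text
[ 19  68 235] [169  58 240] [90  3 75] [158   7 146]
((371.76470947265625, 371.558837890625), (47.50511169433594, 15.60637092590332), 30.963754653930664) [ 0.2431 -0.1936  0.04  ]
((268.55517578125, 267.33795166015625), (16.60909652709961, 20.844417572021484), 4.763641834259033) [ 0.4524 -0.0354  0.04  ]
[[0.4369, -0.0169, 0.04], [0.4747, -0.0244, 0.04], [0.4681, -0.054, 0.04], [0.4303, -0.0464, 0.04]]
((527.1768798828125, 215.59783935546875), (81.20674896240234, 11.276680946350098), 23.749494552612305) [ 0.4848 -0.521   0.04  ]
((275.4595642089844, 85.26557922363281), (26.623544692993164, 3.748441457748413), 35.21759033203125) [ 0.8076 -0.0903  0.04  ]
[[0.8236, -0.0688, 0.04], [0.8295, -0.0737, 0.04], [0.7916, -0.1117, 0.04], [0.7859, -0.1068, 0.04]]
((477.0, 104.0), (116.0, 126.0), 90.0) [ 0.7161 -0.4703  0.04  ]
(338, 232) [ 0.4782 -0.1646  0.135 ]
(437, 291) [ 0.3573 -0.3123  0.135 ]
(377, 175) [ 0.5507 -0.2374  0.19  ]
(343, 298) [ 0.3822 -0.1632  0.012 ]
(220, 255) [0.4849 0.0485 0.05  ]
(402, 320) [ 0.3266 -0.263   0.024 ]
(498, 264) [ 0.3801 -0.4032  0.19  ]
(391, 310) [ 0.3437 -0.2416  0.06  ]
```

View pics/crop0.png

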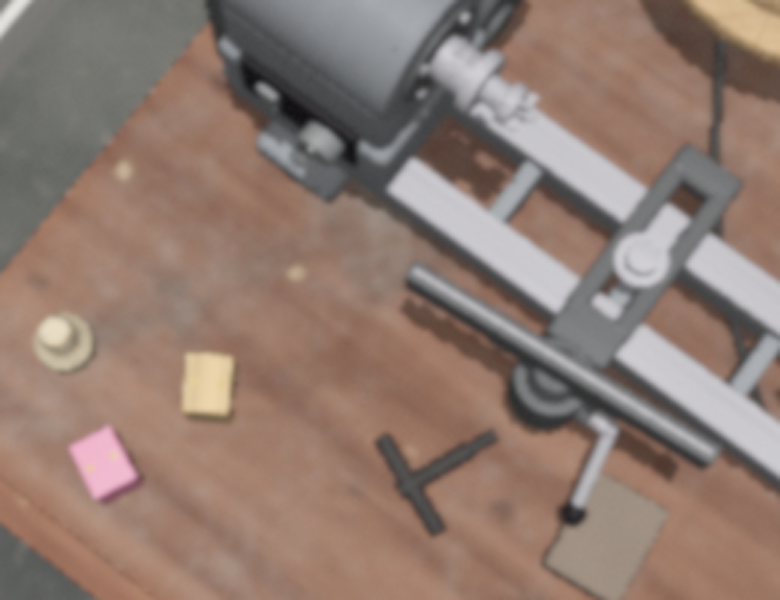

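Gauge found: its 36 mm axis points roughly along world x, and the pink decoy is separate. I'll lift over the tailstock, go to hover above the gauge and look again from there.

>>> arm_command:
  rows: "0 0 50 0 0 0;0 0 100 0 0 0;20 46 110 0 0 5;40 92 110 0 0 11;64 147 110 0 0 18;88 202 110 0 0 25;113 258 110 0 0 32;137 313 110 0 0 39;161 368 110 0 0 46;185 423 100 0 0 52;210 480 80 0 0 57;226 518 60 0 0 59"
  jaw: 1
  squeeze: 40

```text
t: 1.6
tool_pos: [0.4369, -0.0677, 0.3622]
tool_rot: [-2.426, -1.995, 0.001]
contact_force: [0.7, -1.0, -0.1]
opening: 0.0856
```

```bash
python3 - <<'E'
from h import *
o=monitor.get_obs(); print(o['t'],o['tool_pos'],o['tool_rot'],o['q'])
a=np.hstack([get('scene')['frame'],])
d=get('scene'); save('s1',d['frame']); np.savez('scene1.npz',**d)
d=get('top'); np.savez('top1.npz',**d); save('t1',d['frame'])
d=dict(np.load('top0.npz'))
P=[onz(d,200+u/3,140+v/3,.04)[:2] for u,v in((187,352),(234,354),(230,413),(183,412))]
P=np.array(P); print(P.mean(0),P)
a=P[0]+P[1]-P[2]-P[3]; b=P[0]+P[3]-P[1]-P[2]; print(np.degrees(np.arctan2(a[1],a[0])),np.degrees(np.arctan2(b[1],b[0])),np.linalg.norm(a)/2,np.linalg.norm(b)/2)
E
```

```text
1.6 [ 0.43693512 -0.06772112  0.36221316] [-2.42556415e+00 -1.99494468e+00  7.67348007e-04] [-3.22443053e-01 -4.32453401e-01  1.93849433e+00  1.30697548e-04
  1.63667957e+00 -1.28219301e-01]
[ 0.45179063 -0.03706999] [[ 0.47239997 -0.02628867]
 [ 0.46731679 -0.0545192 ]
 [ 0.43150898 -0.04779268]
 [ 0.43593676 -0.01967939]]
-10.454885878339093 80.41866750565276 0.036745555947680184 0.028570455968989668
```

View pics/s1.png

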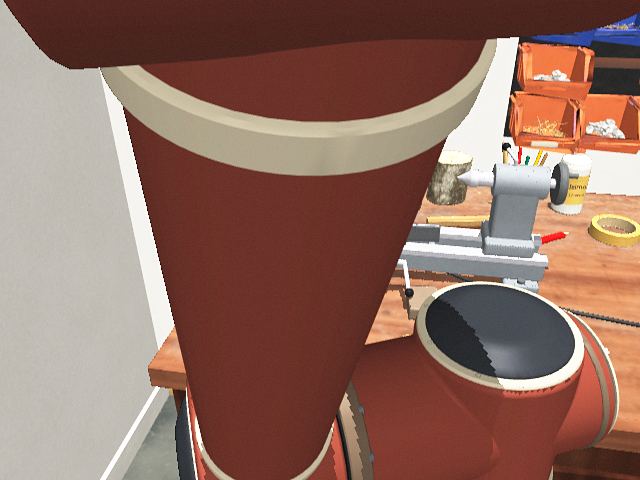

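Blocked again, but the tailstock's point at (459,178) is visible. It lies on the spindle axis, so it gives a height check. Descending on the gauge.

>>> arm_command:
  rows: "15 31 0 0 0 0.5;15 31 -50 0 0 0.5;15 31 -100 0 0 0.5;15 31 -150 0 0 0.5;15 31 -200 0 0 0.5;15 31 -235 0 0 0.5;15 31 -260 0 0 0.5;15 31 -273 0 0 0.5;15 31 -281 0 0 0.5;15 31 -281 0 0 0.5"

```text
t: 3.0
tool_pos: [0.4516, -0.0376, 0.0801]
tool_rot: [-2.414, -2.004, 0.005]
contact_force: [0.2, 0.8, -0.2]
opening: 0.0856
```

>>> arm_command:
  rows: "0 0 0 0 0 0;0 0 0 0 0 0;0 0 0 0 0 0;0 0 0 0 0 0;0 0 0 0 0 0;0 0 0 0 0 0;0 0 0 0 0 0;0 0 0 0 0 0"
  jaw: 0

```text
t: 4.0
tool_pos: [0.4522, -0.0377, 0.0809]
tool_rot: [-2.415, -2.005, 0.003]
contact_force: [-0.9, 0.2, 5.5]
opening: 0.0353
```

```bash
python3 - <<'E'
from h import *
s=dict(np.load('scene0.npz'));t=dict(np.load('top0.npz'))
a=cv2.resize(s['frame'][160:260,360:500],None,fx=4,fy=4,interpolation=2)
b=cv2.resize(t['frame'][230:310,440:540],None,fx=4,fy=4,interpolation=2)
c=cv2.resize(t['frame'][140:240,330:430],None,fx=4,fy=4,interpolation=2)
W=np.zeros((720+4,560+400,3),np.uint8); W=np.zeros((800,800,3),np.uint8)
W[:400,:560]=a; W[400:720,:400]=b; W[400:,400:]=c
save('tips',W[:,:])
E
python3 -c "
import cv2;i=cv2.imread('pics/tips.png');cv2.imwrite('pics/tips.png',cv2.resize(i,(600,600)))"
```

```text
(no output)
```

View pics/tips.png

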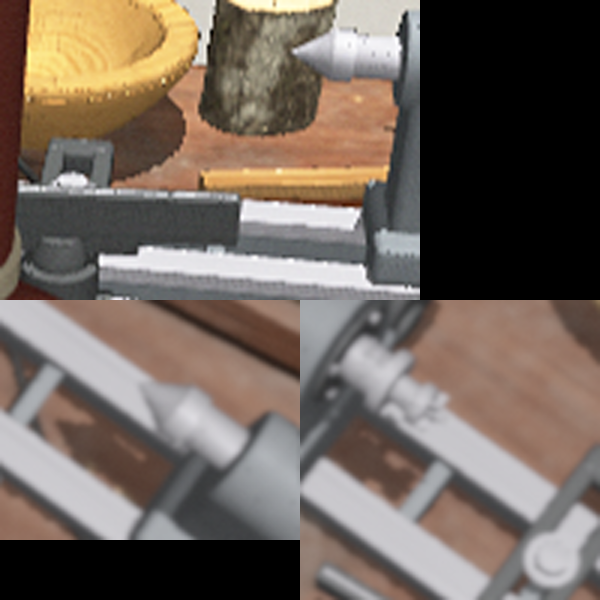

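Gauge gripped: the opening is 35.3 mm. In the crops, the tailstock tip is at scene (457,177.3) and top (487,258.3). The drive tip is at about (374,176) in the top view, and the bar's near end at scene (439,225).

```bash
python3 - <<'E'
from h import *
s=dict(np.load('scene0.npz'));t=dict(np.load('top0.npz'))
T,e=tri(s,(457,177.3),t,(487,258.3)); print('tail',T,e)
for z in(T[2],): D=onz(t,374,176,z); print('drive',D,np.linalg.norm(D-T), np.degrees(np.arctan2(*(D-T)[[1,0]])))
hsv=cv2.cvtColor(t['frame'],cv2.COLOR_RGB2HSV)
# bar: top edges, profile across bar at several stations in rectified plane z=.135
A=np.array([.4782,-.1646]);B=np.array([.3573,-.3123]);u=(A-B)/np.linalg.norm(A-B);n=np.array([u[1],-u[0]]);C=(A+B)/2
g=cv2.cvtColor(t['frame'],cv2.COLOR_RGB2GRAY).astype(np.float32)
def samp(p): q=proj(t,[*p,.135]);return cv2.getRectSubPix(g,(1,1),(float(q[0]),float(q[1])))[0,0]
for k in(-80,-50,-20,20,50,80):
    print(k,[int(samp(C+u*k/1e3+n*j/1e3)) for j in range(-20,21,2)])
for sgn in(1,-1): print('end',[int(samp(C+sgn*u*j/1e3)) for j in range(84,116,2)])
print(C,u,n)
E
```

```text
tail [ 0.39173651 -0.38707153  0.19090916] 0.001291717112196612
drive [ 0.54933789 -0.23218951  0.19090916] 0.2209675014237536 44.50140305517207
-80 [68, 69, 74, 91, 97, 79, 62, 76, 110, 141, 172, 170, 134, 102, 78, 73, 99, 152, 189, 201, 202]
-50 [72, 70, 70, 79, 90, 77, 60, 70, 105, 138, 169, 173, 144, 112, 88, 73, 71, 85, 126, 174, 198]
-20 [82, 93, 100, 94, 75, 57, 53, 66, 96, 128, 161, 175, 151, 116, 92, 92, 104, 109, 113, 116, 123]
20 [86, 98, 104, 99, 81, 59, 51, 57, 85, 119, 153, 178, 163, 129, 110, 102, 97, 84, 73, 69, 74]
50 [80, 79, 77, 76, 81, 86, 71, 58, 76, 111, 144, 172, 166, 135, 119, 118, 118, 110, 92, 76, 70]
80 [79, 79, 81, 83, 89, 95, 80, 61, 71, 104, 138, 167, 171, 143, 122, 123, 124, 122, 116, 102, 82]
end [136, 135, 135, 134, 133, 134, 132, 128, 122, 123, 129, 132, 132, 131, 129, 126]
end [172, 174, 174, 174, 172, 162, 142, 122, 115, 113, 108, 103, 106, 115, 122, 122]
[ 0.41775 -0.23845] [0.63340895 0.77381722] [ 0.77381722 -0.63340895]
```

>>> arm_command:
  rows: "0 0 20 0 0 0;0 0 50 0 0 0;0 0 100 0 0 0;0 0 140 0 0 -5;0 0 160 0 0 -10;0 0 160 0 0 -14;0 0 160 0 0 -14"

```text
t: 4.88
tool_pos: [0.4519, -0.0375, 0.2404]
tool_rot: [-2.64, -1.696, 0.003]
contact_force: [-0.4, -0.1, -0.6]
opening: 0.0353
```

```bash
python3 - <<'E'
from h import *
s=dict(np.load('scene0.npz'));t=dict(np.load('top0.npz'))
g=cv2.cvtColor(s['frame'],cv2.COLOR_RGB2GRAY)
for c in(380,395,410,425): print(c,list(zip(range(214,246,1),g[214:246,c].tolist())) if c==380 else g[214:246,c].tolist())
for r in (224,230,236): print(r,g[r,428:450].tolist())
a=np.radians(50);u=np.array([np.cos(a),np.sin(a)]);n=np.array([u[1],-u[0]]);C=np.array([.4215,-.2371])
for k in(-100,-50):
  for j in(-6,6): print(k,j,proj(s,[*(C+u*k/1e3+n*j/1e3),.135]),proj(s,[*(C+u*k/1e3+n*j/1e3),.105]))
E
```

```text
380 [(214, 108), (215, 100), (216, 81), (217, 57), (218, 194), (219, 244), (220, 242), (221, 197), (222, 149), (223, 156), (224, 122), (225, 92), (226, 65), (227, 68), (228, 64), (229, 62), (230, 64), (231, 60), (232, 61), (233, 64), (234, 64), (235, 66), (236, 63), (237, 65), (238, 63), (239, 82), (240, 108), (241, 102), (242, 85), (243, 89), (244, 91), (245, 93)]
395 [116, 116, 119, 116, 116, 114, 108, 101, 124, 212, 200, 108, 88, 70, 68, 61, 64, 62, 69, 69, 68, 71, 64, 67, 62, 65, 65, 62, 62, 60, 70, 195]
410 [66, 65, 124, 149, 137, 141, 142, 135, 128, 144, 176, 158, 97, 66, 67, 65, 69, 69, 71, 70, 70, 66, 70, 68, 65, 60, 70, 84, 226, 245, 227, 229]
425 [130, 141, 145, 147, 148, 148, 142, 136, 129, 113, 185, 176, 116, 91, 65, 70, 70, 68, 67, 68, 69, 64, 65, 68, 64, 64, 64, 77, 90, 169, 224, 229]
224 [178, 178, 146, 153, 147, 141, 140, 145, 132, 128, 133, 115, 121, 123, 112, 114, 123, 111, 113, 114, 121, 118]
230 [65, 69, 70, 66, 70, 68, 66, 65, 70, 67, 64, 60, 195, 235, 230, 230, 230, 229, 229, 228, 229, 229]
236 [69, 70, 67, 68, 66, 67, 65, 63, 66, 67, 61, 88, 142, 138, 136, 139, 139, 139, 140, 141, 137, 139]
-100 -6 [438.54393237 226.79010971] [436.86329812 242.1055412 ]
-100 6 [437.92803667 223.31835605] [436.27554751 238.52111951]
-50 -6 [408.46942559 225.65561114] [407.27577077 240.91762202]
-50 6 [408.18931506 222.21270209] [407.01307863 237.36269263]
```

>>> arm_command:
  rows: "0 0 5 0 0 -1;1 -20 5 0 0 -4;4 -50 5 0 0 -8;8 -85 5 0 0 -12;11 -115 5 0 0 -15;13 -135 5 0 0 -15;14 -145 5 0 0 -15;14 -145 5 0 0 -15;14 -145 5 0 0 -15"

```text
t: 6.0
tool_pos: [0.4658, -0.1819, 0.2453]
tool_rot: [-2.837, -1.338, 0.003]
contact_force: [-0.4, -0.8, -1.1]
opening: 0.0357
```

```bash
python3 - <<'E'
from h import *
o=monitor.get_obs(); r=o['tool_rot'];print(o['tool_pos'],np.degrees(2*np.arctan2(r[1],r[0]))%180-90)
s=get('scene');t=get('top')
a=cv2.resize(s['frame'][100:300,160:460],(600,400)); b=cv2.resize(t['frame'][150:350,270:470],(400,400))
W=np.zeros((400,1000,3),np.uint8);W[:,:600]=a;W[:,600:]=b;save('hov',cv2.resize(W,(800,320)))
np.savez('s2.npz',**s)
E
```

```text
[ 0.46583473 -0.18187495  0.24527603] -39.487380215653275
```

View pics/hov.png

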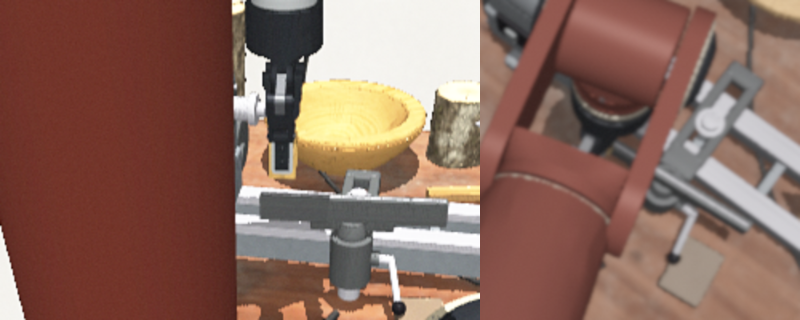

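The scene view shows the gauge held squarely over the bar, about 24 mm in from its headstock end. The bar spans crop columns 260–447 and the gauge is at (282,165). Lowering it now.

>>> arm_command:
  rows: "0 0 -10 0 0 0;0 0 -22 0 0 0;0 0 -32 0 0 0;0 0 -40 0 0 0;0 0 -46 0 0 0;0 0 -50 0 0 0;0 0 -53 0 0 0;0 0 -53 0 0 0"

```text
t: 7.1
tool_pos: [0.4659, -0.1818, 0.1923]
tool_rot: [-2.837, -1.339, 0.003]
contact_force: [0.5, -0.0, -0.5]
opening: 0.0356
```

No contact on the way down, so the slot is over the bar. Seating it.

>>> arm_command:
  rows: "0 0 -1.5 0 0 0;0 0 -3 0 0 0;0 0 -4 0 0 0;0 0 -5 0 0 0;0 0 -5 0 0 0"

```text
t: 7.72
tool_pos: [0.4661, -0.1818, 0.1876]
tool_rot: [-2.837, -1.339, 0.002]
contact_force: [0.6, 0.6, 0.7]
opening: 0.0356
```

>>> arm_command:
  rows: "0 0 -0.5 0 0 0;0 0 -0.5 0 0 0;0 0 -0.5 0 0 0;0 0 -0.5 0 0 0;0 0 -0.5 0 0 0;0 0 -0.5 0 0 0;0 0 -0.5 0 0 0;0 0 -0.5 0 0 0"
  jaw: 1

```text
t: 8.72
tool_pos: [0.4661, -0.1818, 0.1871]
tool_rot: [-2.837, -1.339, 0.002]
contact_force: [0.6, 0.7, -0.5]
opening: 0.0853
```

>>> arm_command:
  rows: "0 0 0 0 0 0;0 0 20 0 0 0;0 0 50 0 0 0;0 0 90 0 0 0;0 0 100 0 0 0;0 0 100 0 0 0;0 0 100 0 0 0"

```text
t: 9.6
tool_pos: [0.4654, -0.1814, 0.2851]
tool_rot: [-2.835, -1.338, 0.005]
contact_force: [-0.1, 0.2, -0.9]
opening: 0.0852
```

```bash
python3 - <<'E'
from h import *
o=monitor.get_obs(); print(o['t'],o['tool_pos'],o['contact_force'])
s=get('scene');np.savez('s3.npz',**s);np.savez('t3.npz',**get('top'))
save('seat',cv2.resize(s['frame'][140:280,290:460],None,fx=4,fy=4,interpolation=2))
E
```

```text
9.6 [ 0.4654111  -0.18144327  0.28508807] [-0.06745359  0.17940228 -0.88735268]
```

View pics/seat.png

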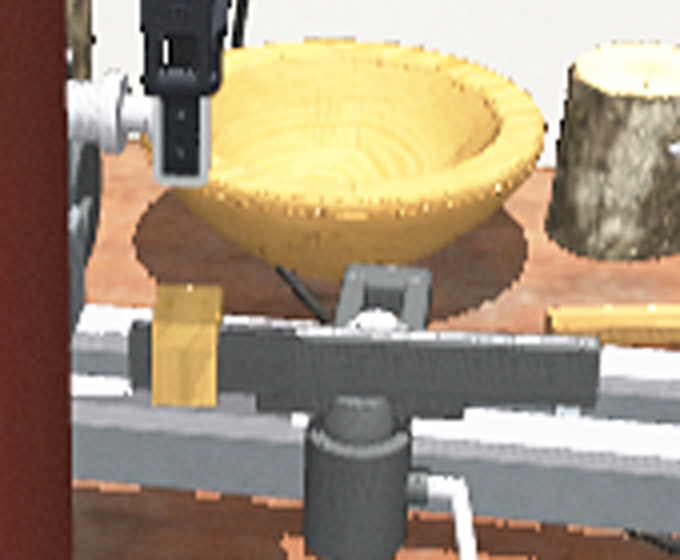

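The gauge hangs fully down on the headstock end of the bar, at crop (187,345), and the middle is free. Next I move over the bar's middle and descend.

>>> arm_command:
  rows: "-10 -12 0 0 0 0;-25 -30 0 0 0 0;-40 -50 0 0 0 0;-45.5 -56 0 0 0 0;-45.5 -56 -20 0 0 0;-45.5 -56 -45 0 0 0;-45.5 -56 -70 0 0 0;-45.5 -56 -88 0 0 0;-45.5 -56 -98 0 0 0;-45.5 -56 -104 0 0 0;-45.5 -56 -104 0 0 0;-45.5 -56 -104 0 0 0"

```text
t: 11.2
tool_pos: [0.4204, -0.2378, 0.182]
tool_rot: [-2.836, -1.338, 0.004]
contact_force: [1.0, 0.9, -0.3]
opening: 0.0854
```

>>> arm_command:
  rows: "0 0 0 0 0 0;0 0 0 0 0 0;0 0 0 0 0 0;0 0 0 0 0 0;0 0 0 0 0 0;0 0 0 0 0 0;0 0 0 0 0 0;0 0 0 0 0 0;0 0 0 0 0 0"
  jaw: 0
  squeeze: 25

```text
t: 12.32
tool_pos: [0.4209, -0.2382, 0.1824]
tool_rot: [-2.838, -1.339, 0.002]
contact_force: [3.5, -1.5, -1.6]
opening: 0.0116
```

```bash
cat > st.py <<'E'
from h import *
o=monitor.get_obs(); r=o['tool_rot'];f=o['contact_force'];y=np.degrees(2*np.arctan2(r[1],r[0]))%180-90
a=np.radians(50.2);print(o['t'],o['tool_pos'].round(4),'yaw',y.round(2),'F along/across/z',f[0]*np.cos(a)+f[1]*np.sin(a),f[0]*np.sin(a)-f[1]*np.cos(a),f[2],'T',o['wrist_torque'],o['opening'])
E
python3 st.py
```

```text
12.325 [ 0.4209 -0.2382  0.1824] yaw -39.48 F along/across/z 1.0617980508333222 3.6833146350944657 -1.5636194588237775 T [-0.59119851 -0.80231303 -0.00998702] 0.011558575913086516
```

Bar gripped (opening 11.6 mm), with a light side load of about 3.7 N. I'll ease 1 mm toward it, firm up the grip, and start lifting gently.

>>> arm_command:
  rows: "0.5 -0.4 0 0 0 0;0.8 -0.6 0 0 0 0;0.8 -0.6 0 0 0 0;0.8 -0.6 0 0 0 0"
  squeeze: 50

```text
t: 12.82
tool_pos: [0.4212, -0.2385, 0.1823]
tool_rot: [-2.836, -1.338, 0.004]
contact_force: [-3.1, 1.6, 4.5]
opening: 0.0112
```

```bash
python3 st.py
```

```text
12.825 [ 0.4212 -0.2385  0.1823] yaw -39.48 F along/across/z -0.8088077537777887 -3.3952795244152614 4.493638086093463 T [0.34974752 0.52609637 0.04143171] 0.011188903273507137
```

>>> arm_command:
  rows: "0 0 2 0 0 0;0 0 4 0 0 0;0 0 6 0 0 0;0 0 8 0 0 0;0 0 10 0 0 0;0 0 10 0 0 0;0 0 10 0 0 0"

```text
t: 13.7
tool_pos: [0.4212, -0.2384, 0.1927]
tool_rot: [-2.836, -1.338, 0.004]
contact_force: [1.7, -0.3, -4.5]
opening: 0.0109
```

```bash
python3 st.py
```

```text
13.7 [ 0.4212 -0.2384  0.1927] yaw -39.47 F along/across/z 0.8133872714250797 1.4978130495901691 -4.537715413331933 T [-0.19301655 -0.25458719  0.03854935] 0.0108784579783174
```

The weight is carried (about 4.5 N) with only 1.5 N sideways. Raising to near the target height, about 44 mm.

>>> arm_command:
  rows: "0 0 4 0 0 0;0 0 8 0 0 0;0 0 12 0 0 0;0 0 16 0 0 0;0 0 20 0 0 0;0 0 24 0 0 0;0 0 27 0 0 0;0 0 30 0 0 0;0 0 32 0 0 0;0 0 33 0 0 0;0 0 33 0 0 0;0 0 33 0 0 0"

```text
t: 15.2
tool_pos: [0.4212, -0.2384, 0.2257]
tool_rot: [-2.836, -1.338, 0.004]
contact_force: [0.9, 0.3, -5.9]
opening: 0.0113
```

```bash
python3 st.py; python3 - <<'E'
from h import *
s=get('scene');np.savez('s4.npz',**s);t=get('top');np.savez('t4.npz',**t)
W=np.zeros((600,800,3),np.uint8)
W[:,:800]=cv2.resize(s['frame'][110:260,260:460],(800,600),interpolation=2)
save('lift',W)
E
```

```text
15.2 [ 0.4212 -0.2384  0.2257] yaw -39.47 F along/across/z 0.7958932074742513 0.5531210537241437 -5.946811702873952 T [-0.11344124 -0.17128187  0.04126559] 0.01134140042622021
```

View pics/lift.png

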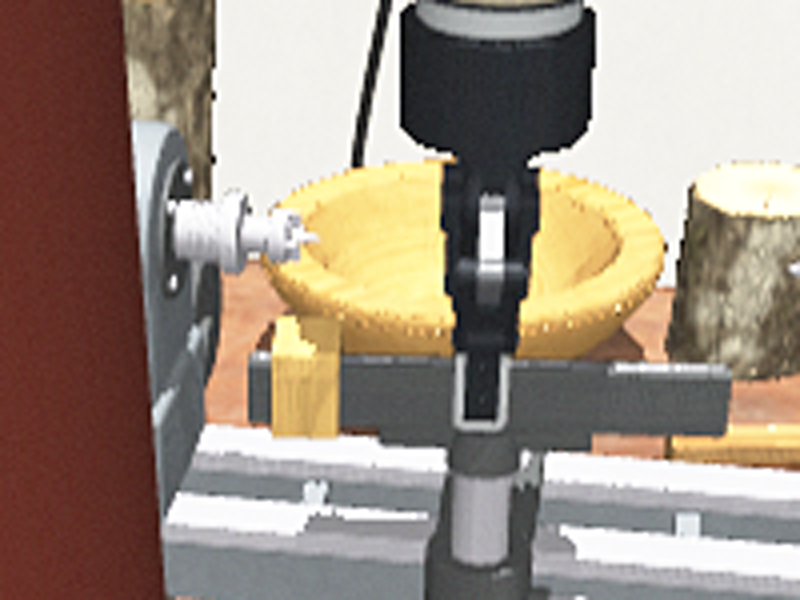

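The drive point shows clearly at crop (317,238), which is scene px (339.2,169.5). The gauge's front top edge is at crop (273–340, ~354). The post is still in the boss. Computing heights.

```bash
python3 - <<'E'
from h import *
s=dict(np.load('s4.npz'));t=dict(np.load('top0.npz'))
T=np.array([.39174,-.38707,.1909])
for z in np.arange(.182,.2,.002):
    D=onz(s,339.2,169.5,z); v=D-[*T[:2],z]
    # tail from scene at same z
    Ts=onz(s,457,177.3,z)
    print(z.round(3),D.round(4),'top px',proj(t,D).round(1),'|D-T|',np.linalg.norm(v).round(4),'yaw',np.degrees(np.arctan2(v[1],v[0])).round(1),'scene-only',np.linalg.norm(D-Ts).round(4))
print('tri',tri(s,(339.2,169.5),t,(374,176)))
a=np.radians(50.5);u=np.array([np.cos(a),np.sin(a)]);n=np.array([u[1],-u[0]]);G=np.array([.4668,-.1823])
for z in(.186,.190,.194):
    print(z,[ (4*(proj(s,[*(G+i*u*.014+j*n*.018),z])-[260,110])).round(1).tolist() for i,j in((1,-1),(-1,-1),(-1,1),(1,1))])
g=s['frame'].astype(int)
for c in (331,335,339,342): print(c,g[186:204,c,:].sum(1).tolist())
E
```

```text
0.182 [ 0.5565 -0.2519  0.182 ] top px [384.8 172.1] |D-T| 0.2131 yaw 39.4 scene-only 0.213
0.184 [ 0.5528 -0.2491  0.184 ] top px [383.6 174. ] |D-T| 0.212 yaw 40.6 scene-only 0.2119
0.186 [ 0.5491 -0.2464  0.186 ] top px [382.4 176. ] |D-T| 0.211 yaw 41.8 scene-only 0.2109
0.188 [ 0.5454 -0.2437  0.188 ] top px [381.3 178. ] |D-T| 0.2101 yaw 43.0 scene-only 0.2098
0.19 [ 0.5417 -0.241   0.19  ] top px [380.1 180. ] |D-T| 0.2093 yaw 44.2 scene-only 0.2088
0.192 [ 0.538  -0.2383  0.192 ] top px [378.9 181.9] |D-T| 0.2086 yaw 45.5 scene-only 0.2078
0.194 [ 0.5343 -0.2356  0.194 ] top px [377.7 184. ] |D-T| 0.208 yaw 46.7 scene-only 0.2067
0.196 [ 0.5306 -0.2329  0.196 ] top px [376.5 186. ] |D-T| 0.2075 yaw 48.0 scene-only 0.2057
0.198 [ 0.5268 -0.2302  0.198 ] top px [375.2 188. ] |D-T| 0.207 yaw 49.3 scene-only 0.2046
0.2 [ 0.5231 -0.2275  0.2   ] top px [374. 190.] |D-T| 0.2067 yaw 50.5 scene-only 0.2036
tri (array([ 0.54564852, -0.23671449,  0.19043085]), np.float64(0.011712756428176936))
0.186 [[271.7, 356.8], [339.9, 358.9], [344.2, 320.7], [278.3, 318.9]]
0.19 [[271.6, 348.1], [340.0, 350.1], [344.3, 312.2], [278.3, 310.3]]
0.194 [[271.6, 339.3], [340.1, 341.3], [344.5, 303.6], [278.2, 301.7]]
331 [474, 412, 312, 632, 691, 678, 684, 686, 681, 679, 679, 688, 658, 567, 524, 528, 512, 523]
335 [324, 314, 288, 362, 417, 413, 411, 414, 393, 645, 706, 706, 687, 620, 522, 525, 527, 540]
339 [399, 380, 342, 398, 452, 442, 437, 451, 444, 440, 426, 427, 517, 553, 510, 495, 504, 523]
342 [460, 428, 417, 401, 426, 431, 425, 420, 421, 438, 433, 427, 499, 535, 525, 529, 515, 525]
```

```bash
python3 - <<'E'
from h import *
s=dict(np.load('s3.npz'));t=dict(np.load('top0.npz'));s4=dict(np.load('s4.npz'))
a=np.radians(50.5);u=np.array([np.cos(a),np.sin(a)]);n=np.array([u[1],-u[0]]);G=np.array([.4661,-.1818])
for z in(.145,.147): print(z,[proj(s,[*(G+i*u*.014+j*n*.018),z]).round(1).tolist() for i,j in((1,-1),(-1,-1),(-1,1),(1,1))])
for c in (331,335,339,342): print(c,s['frame'].astype(int)[205:225,c].sum(1).tolist())
# rails yaw: long straight edges in top view on z=.065
g=cv2.cvtColor(t['frame'],cv2.COLOR_RGB2GRAY)
L=cv2.createLineSegmentDetector().detect(g)[0][:,0]
for l in L:
    A=onz(t,l[0],l[1],.065);B=onz(t,l[2],l[3],.065);d=A-B;w=np.linalg.norm(d);y=np.degrees(np.arctan2(d[1],d[0]))%180
    if w>.05 and 38<y<54 : print(l.round(1),w.round(3),y.round(2))
p=cv2.resize(t['frame'][150:210,340:400],(600,600),interpolation=2); save('tip',p)
E
```

```text
0.145 [[328.0, 221.3], [344.7, 221.9], [345.8, 211.8], [329.7, 211.3]]
0.147 [[328.0, 220.3], [344.7, 220.8], [345.8, 210.8], [329.7, 210.3]]
331 [272, 287, 273, 269, 250, 256, 350, 420, 399, 414, 374, 391, 406, 417, 404, 433, 466, 494, 512, 520]
335 [265, 269, 289, 286, 275, 273, 362, 428, 427, 420, 430, 440, 433, 438, 446, 444, 497, 543, 534, 534]
339 [261, 267, 263, 265, 268, 264, 349, 424, 450, 443, 439, 450, 459, 448, 450, 456, 514, 538, 507, 501]
342 [250, 262, 269, 263, 243, 246, 338, 420, 434, 444, 435, 436, 440, 440, 433, 426, 502, 545, 525, 535]
[404.9 258.7 529.4 349.8] 0.265 44.98
[328.  202.9 384.6 244.1] 0.127 45.1
[352.6 175.1 407.2 213.8] 0.123 45.37
[426.9 228.1 474.2 261.7] 0.103 45.35
[452.2 275.2 414.8 248. ] 0.081 44.9
[498.9 261.3 435.6 216.9] 0.137 45.55
[546.3 260.4 485.3 228.8] 0.12 53.48
[530.7 328.4 493.1 301.2] 0.079 45.07
[512.1 332.8 482.3 311.3] 0.062 45.31
[354.3 367.5 407.4 400.5] 0.105 50.68
[335.3 231.1 436.7 293.5] 0.211 49.85
[437.6 287.8 379.9 253.2] 0.118 50.47
[263.6  79.2 285.4  94.7] 0.053 45.01
[286.   89.4 262.   72.2] 0.058 44.88
[391.5 23
[... 163 characters left out ...]
5. ] 0.083 44.96
[517.4  59.6 491.3  46.7] 0.055 52.93
[455.7 414.2 397.4 379. ] 0.113 51.35
[393.5 378.2 356.2 355.5] 0.074 51.18
[401.6 219.7 378.2 203. ] 0.052 45.38
[407.4 401.  434.  416.7] 0.051 51.94
[366.  264.6 339.8 248.7] 0.055 50.34
[489.2 226.  556.8 261.9] 0.134 52.75
[328.7  82.2 370.6 111.2] 0.098 45.23
[ 55.6 353.2 108.5 396.7] 0.122 45.22
[278.9 375.9 252.9 355.5] 0.057 45.04
[511.4 294.  555.3 325.3] 0.091 45.29
[209.9 321.5 248.9 352.4] 0.088 44.77
[159.8 281.3 208.1 320.6] 0.112 44.07
[285.9 381.4 314.3 402. ] 0.059 47.12
[575.6 301.9 550.1 282.5] 0.054 42.98
[285.1 143.8 325.7 173.8] 0.095 44.43
[326.6 398.5 298.1 376.9] 0.061 45.87
[355.4 131.  304.3  94.4] 0.121 44.63
```

View pics/tip.png

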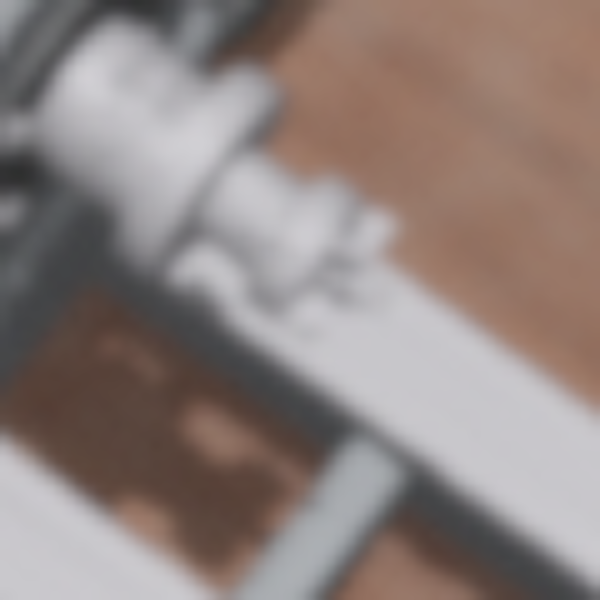

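The tip can't be seen against the white rail in the top view; the prongs end near px (374–379,177–180). I'll refine with pixel-centre coordinates and the rail direction (yaw 45.1°).

```bash
python3 - <<'E'
from h import *
s=dict(np.load('s4.npz'));t=dict(np.load('top0.npz'))
g=cv2.cvtColor(s['frame'],cv2.COLOR_RGB2GRAY)
print(g[165:175,328:346]); print(g[172:182,452:464])
for dv in(0,-.45):
    sc=(456.7,176.8+dv);T,e=tri(s,sc,t,(486.7,258.));print('dv',dv,'tail',T.round(4),e)
    for z in np.arange(.188,.1961,.002):
        D=onz(s,338.8,169.1+dv,z);v=D-T;Ts=onz(s,*sc,z);w=D-Ts
        print(z.round(3),'yaw',np.degrees(np.arctan2(v[1],v[0])).round(1),np.degrees(np.arctan2(w[1],w[0])).round(1),np.linalg.norm(w).round(4),'top',proj(t,D).round(1))
E
```

```text
[[253 254 255 241 205 180 187 204 202 198 211 213 214 215 215 217 218 215]
 [251 253 255 210 209 170 183 238 194 212 211 213 215 215 214 218 221 217]
 [247 251 255 179 176 253 246 251 175 203 207 210 216 213 215 217 219 219]
 [241 246 252 189 170 255 255 255 248 243 239 219 213 215 216 216 218 218]
 [231 238 244 186 145 255 245 255 251 241 240 230 213 214 217 215 218 219]
 [220 227 233 224 238 255 212 216 170 199 209 218 214 213 219 214 216 219]
 [201 204 216 221 244 244 189 213 169 197 199 198 209 213 216 214 216 219]
 [184 184 195 152 154 178 171 228 217 185 197 202 204 213 212 214 214 222]
 [164 168 175 127 143 173 179 228 233 200 196 205 199 199 211 205 211 225]
 [145 147 155 123 160 173 174 231 237 232 202 200 197 185 204 203 219 226]]
[[185 156 156 153 165 175 137 151 132 112 101 100]
 [177 152 150 153 139 148 143 143 117  93  96 157]
 [170 171 144 123 117 130 137 110  96 146 217 244]
 [182 183 135 111 111 118 102 161 219 238 248 251]
 [178 185 151 124 113 183 243 235 247 247 242 242]
 [175 180 170 125  96 177 250 229 224 223 220 229]
 [196 181 163 128  93 100 151 175 180 177 184 206]
 [209 180 154 150 108  94 103 144 146 145 161 173]
 [211 172 135 156 121 101 107 129 116 119 119 148]
 [183 148 108 139 125  88  95 124 103 104  99 126]]
dv 0 tail [ 0.3921 -0.3864  0.1919] 0.0011793639589228228
0.188 yaw 42.5 44.9 0.2104 top [381.4 176.8]
0.19 yaw 43.7 44.9 0.2093 top [380.2 178.8]
0.192 yaw 45.0 44.9 0.2083 top [379.  180.8]
0.194 yaw 46.2 44.9 0.2072 top [377.8 182.8]
0.196 yaw 47.5 44.9 0.2062 top [376.6 184.8]
dv -0.45 tail [ 0.3919 -0.3861  0.1929] 0.001201569990468305
0.188 yaw 41.9 44.9 0.2108 top [382.  175.8]
0.19 yaw 43.1 44.9 0.2097 top [380.8 177.8]
0.192 yaw 44.3 44.9 0.2087 top [379.6 179.8]
0.194 yaw 45.6 44.9 0.2076 top [378.4 181.8]
0.196 yaw 46.8 44.9 0.2066 top [377.1 183.8]
```

Estimates converge: drive point about 0.1925–0.193 m, gauge top now about 0.189 m. Raising 3.7 mm and re-measuring.

>>> arm_command:
  rows: "0 0 1.5 0 0 0;0 0 3 0 0 0;0 0 3.7 0 0 0;0 0 3.7 0 0 0;0 0 3.7 0 0 0;0 0 3.7 0 0 0"

```text
t: 16.05
tool_pos: [0.4212, -0.2384, 0.2295]
tool_rot: [-2.836, -1.338, 0.004]
contact_force: [0.7, 0.2, -5.4]
opening: 0.0112
```

```bash
python3 st.py; python3 - <<'E'
from h import *
s=get('scene');np.savez('s5.npz',**s)
g=cv2.cvtColor(s['frame'],cv2.COLOR_RGB2GRAY)
a=np.radians(50.5);u=np.array([np.cos(a),np.sin(a)]);n=np.array([u[1],-u[0]]);G=np.array([.4666,-.1821])
for z in(.188,.190,.192,.194): print(z,[proj(s,[*(G+j*n*.018),z]).round(1).tolist() for j in(-1,1)])
for c in (331,335,339,342): print(c,s['frame'].astype(int)[182:202,c].sum(1).tolist())
W=cv2.resize(s['frame'][130:280,290:490],(800,600),interpolation=2); save('fin',W)
# bar end rows: left/right bottom edge for uprightness
for c in(330,345,360,400,420,435): print(c,g[194:222,c].tolist())
E
```

```text
16.05 [ 0.4212 -0.2384  0.2295] yaw -39.47 F along/across/z 0.5718551402330555 0.45166458570397716 -5.380520720614005 T [-0.03574227 -0.19398666  0.01732299] 0.011229629552292173
0.188 [[336.4, 198.4], [337.8, 189.0]]
0.19 [[336.4, 197.4], [337.8, 187.9]]
0.192 [[336.4, 196.3], [337.8, 186.8]]
0.194 [[336.4, 195.2], [337.8, 185.7]]
331 [403, 319, 288, 326, 516, 659, 686, 685, 679, 677, 680, 678, 675, 681, 642, 533, 525, 545, 543, 536]
335 [515, 406, 359, 352, 341, 381, 423, 408, 401, 396, 648, 703, 706, 706, 686, 609, 534, 528, 529, 537]
339 [656, 583, 517, 444, 393, 426, 433, 454, 442, 437, 454, 436, 425, 415, 497, 552, 510, 496, 513, 522]
342 [617, 604, 590, 529, 460, 421, 423, 430, 416, 374, 398, 429, 439, 427, 505, 544, 526, 523, 518, 511]
330 [243, 244, 233, 191, 188, 190, 197, 203, 199, 189, 188, 186, 186, 186, 187, 189, 186, 184, 184, 182, 183, 181, 178, 221, 250, 251, 250, 251]
345 [94, 74, 82, 96, 97, 77, 78, 77, 80, 82, 80, 73, 78, 76, 76, 76, 77, 76, 79, 80, 80, 75, 74, 69, 144, 248, 254, 251]
360 [150, 147, 116, 106, 97, 76, 87, 85, 82, 87, 84, 81, 82, 80, 83, 83, 83, 83, 84, 84, 84, 81, 83, 81, 78, 103, 242, 255]
400 [131, 129, 127, 108, 121, 106, 81, 91, 84, 80, 82, 86, 92, 86, 85, 89, 89, 87, 88, 81, 83, 82, 85, 87, 85, 83, 77, 150]
420 [194, 192, 146, 83, 124, 225, 220, 132, 102, 91, 92, 87, 86, 85, 87, 87, 91, 88, 94, 91, 84, 83, 105, 157, 176, 173, 175, 167]
435 [136, 136, 124, 98, 97, 216, 220, 153, 128, 88, 90, 90, 92, 91, 87, 94, 92, 90, 87, 90, 86, 84, 77, 204, 230, 211, 210, 202]
```

View pics/fin.png

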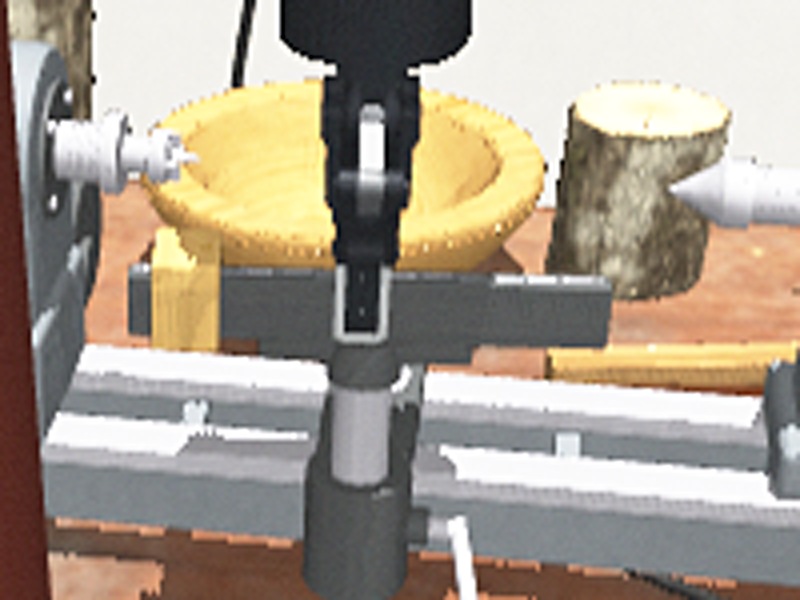

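Measured in the same camera, the gauge top is at about 0.193 m and the drive point at about 0.193 m. Side load is under 1 N, the rest is upright, and only the bar is gripped. Handing in.

```bash
python3 st.py; python3 -c "
from station import workorder;print(workorder.finish_job())"
```

```text
16.1 [ 0.4212 -0.2384  0.2295] yaw -39.47 F along/across/z 0.2749972078775336 0.46295265149761944 -6.295321614360754 T [-0.03931449 -0.12664739 -0.00174964] 0.010982781015452239
the job is handed in; nothing more can be done
None
```

I hung the beech gauge on the headstock end of the bar, about 72 mm from the middle. I then let it go and drew the rest up about 46 mm by the middle of the bar. I handed it in at 16.1 s with the rest held there.

**Last checks:**
- **Height:** the gauge top was at about 0.193 m. The drive point was also at about 0.193 m, within roughly 1–1.5 mm.
- **Loads:** side load on the tool was under 1 N, the measured vertical load was about 6 N (the weight of the rest and gauge), and the grip opening was 11 mm.
- **Position:** the post was still in the boss, the rest looked upright, and the gauge looked seated and clear of the fingers in the last picture. I did not measure the tilt or re-measure the bystanders.

**Disagreements:**
- **Gauge height:** before the final 3.7 mm raise, the arm's own travel put the gauge top at about 0.190 m. The camera gave 0.187–0.188 m uncorrected. I put this down to about 1 mm of slip in the grip and a camera bias of about 1 mm.
- **Drive point:** its tip could not be seen in the top view. Its height comes from the scene camera, the spindle direction and the tailstock's point.
- **Spacing of the points:** the distance between the two came out at about 208 mm, where 206 mm was expected.

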